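# Pop the sharpener's shavings hatch

## Robot

A 6-joint arm with a two-finger parallel gripper is mounted at the origin on the work surface. World frame = base frame: x ahead of the robot, y to its left, z up, the work surface at z = 0. Lengths are in mm, angles in rad, forces in N, time in s.
With the tool pointing down it reaches from about 425 to 925 mm from the base axis. Payload 12.5 kg.
Tool frame: the origin (TCP) lies on the centre line of the jaws, within the pads' length; the fingertips stand 22 mm ahead of it and the grasp point (between the pads) lies 3 mm ahead of it; z points along the fingers, y is the direction in which the jaws open and shut (so a half turn about z gives the same grasp; the last joint's range is limited). The gripper opens to 85 mm and grips with 20 to 120 N. Pads are 22 mm wide; open, the fingers measure 114 mm over their backs; the gripper's body (76 mm by 85 mm) begins 54 mm behind the grasp point. The pads swing forward as they close: fully open they stand 13 mm farther back than shut.
Start: joints at [1.163, 0.491, 1.559, -0, 1.092, -0.106], TCP at [185.756, 596.772, 253.327] pointing down, gripper open.
Joint ranges: [-3.1, 3.1], [-0.84, 2.19], [0.05, 2.79], [-1.13, 4.28], [0.06, 2.93], [-2.69, 2.69]. Speed limits (rad/s): [2.22, 2.22, 2.79, 3.14, 3.14, 3.14].

## Interface

Orientations are given as a unit quaternion [w, x, y, z].
In Python, from plant import get_obs, imaging, order gives the robot as it stands. The module is installed in compiled form; this text tells all that it offers.
- The arm moves only by the shell command python3 -m handwheel 'ROWS' [FORCE]. ROWS is JSON, a list of rows, each a list of 3 entries, a list of its own where there are three numbers: the turn, a rotation vector about the world's x, y, z as a fraction of full scale, then the shift along the world's x, y, z as a fraction of full scale, then the gripper's target within -1 to 1 (shut at 1, half-way at 0, fully open at -1). A call has 1 to 5 rows; each row shifts and turns the commanded pose from where the row before left it; what a row does not reach is not made up. Full scale, the value 1, is 12 cm for a shift and pi rad for a turn. A row lasts 1/12 s, in which the tool goes at most 41.7 mm and 7.16 degrees, less where a joint would pass 70% of its speed; a pose out of reach is approached as far as the arm can. A call with a number of a shift or a turn outside -1 to 1 is refused whole. A call with a gripper value outside its range is refused whole. The fingers move at their own pace and stop on an object; FORCE is the grip in N (left out, the last holds). Time passes only in rows, so rows that do not move let the fingers close. It gives the time, the measured TCP pose, the force and the opening at its end, in the units of the state.
- get_obs(): the state, without advancing time (a new reading comes with each control period).
- imaging.grab_frame(name): name is "scene" or "top" or "wrist"; returns the picture (420x560x3 uint8, red, green, blue); there is no depth.
- imaging.calibration(name): a dict with "fx", "fy", "cx", "cy" (pixels), "dist" ([k1, k2, p1, p2, k3] as OpenCV has them; the pictures are not rectified), "camera_from_world" (4x4, takes a point from world to camera coordinates); the wrist camera has in their place "T_tool_cam" (4x4, takes a point from camera to tool coordinates, whose origin is the TCP and whose axes are the flange's). Camera axes: x right, y down, z forward; pixel columns grow to the right and rows downward; lengths in mm; the calibration is good to about 2 mm. A picture is of the moment at which its call begins: read the wrist's pose just before it. calibration takes no time and is no camera call.
- order.close_job(): hands the job in, once; it reports no verdict.
The state is a dict: "time_s": time; "qpos": joint angles; "joint_velocities": joint speeds; "effort": joint torques, N m; "tcp_pos": TCP position; "eef_rot": TCP orientation; "ft_force": force on the tool from outside, world axes, zero at the start; "moment": the same for the moment, N m; "finger_gap": finger opening in mm.
Only numpy, scipy, OpenCV 4.12 (cv2) and the standard library are available. Lean on these libraries where they do the work, as an engineer would, in place of code of your own. Each camera call takes 0.05 s, during which the arm holds its last target.

## Task

The classroom pencil sharpener is due for emptying: with a fingertip, press the larger of the two hatches on its top once, on the raised thumb pad at its free edge, until the push latch lets go and the hatch springs up. Then take the hand off and watch for at least two seconds that the hatch stays open by itself. Do not push it back down or lift it further by hand, leave the small battery hatch shut, and leave everything else on the table standing where it is.

Things in the scene. Friction and masses are not known exactly. Their poses are not given: they have to be found in the camera images.
- sharpener: White desktop pencil sharpener, fixed to the table, 150 mm deep (x), 230 mm wide (y), housing top 85 mm above the table; origin at the centre of its underside, z up, front (two round pencil ports) faces its own -x. On top two grey hatches, 6 mm proud: big shavings hatch in its +y half, small battery hatch in its -y half. Each is hinged at its +x edge; the free edge is toward -x.
- big_hatch (a joint): Angle (rad) of the big hatch, 95 mm from hinge to free edge, 100 mm along the hinge. 0 = shut and latched, top 91 mm above the table; negative = pressed in; positive = open. 3 to 4 N on the pad sinks it 3 to 4 mm (-0.04 to -0.05), where the latch lets go; solid stop at -0.08 (6 mm). Then, as the finger leaves, a damped spring swings it up in about 0.5 s to about 0.6.
- big_hatch_pad (a point): Centre of the top of the big hatch's raised thumb pad (14 mm by 45 mm, long side along the hinge, 2 mm high, ribbed), 17 mm in from the middle of the free edge; 93 mm above the table when shut. Moves with the hatch; its axes are the sharpener's while the hatch is shut.
- big_hatch_catch (a joint): Travel in m of the hidden sliding catch that holds the big hatch: 0 = latched; pressing the hatch pushes it out, it lets go past about 0.0025; the rising hatch throws it on to about 0.0125, where it stays.
- small_hatch (a joint): Angle in rad of the small battery hatch (58 mm from hinge to free edge, 56 mm along the hinge), same mechanism: 0 = shut and latched, negative pressed in, positive open. It lets go when pressed in about 4 mm. Leave it shut.
- small_hatch_pad (a point): Centre of the top of the small hatch's thumb pad, 17 mm in from its free edge, 93 mm above the table when shut. Not to be pressed.
- caddy: Bystander: red open crayon caddy, 120 by 170 by 70 mm, with a carry handle arching to 155 mm; origin at the centre of its underside, z up.
- jar: Bystander: glass jar with steel lid, 72 mm across, 110 mm tall; origin at the centre of its underside, z up.
- pencil_cup: Bystander: wooden pencil cup, 72 mm across, 100 mm tall, pencils to about 160 mm; origin at the centre of its underside, z up.
- chalk_holder: Bystander: yellow chalk holder block with four chalk sticks, 50 by 100 mm, 63 mm tall; origin at the centre of its underside, z up.
- eraser: Bystander: board eraser lying flat, 50 by 120 mm, 34 mm tall; origin at the centre of its underside, z up.
- glue_pot: Bystander: white glue pot, 48 mm across, 75 mm tall; origin at the centre of its underside, z up.
- big_hatch_hinge (a point): Middle of the big hatch's hinge axis, 77 mm above the table. When popped (about 0.6 rad) the hatch stays up by its spring, its free edge about 145 mm above the table. By hand it could swing on to 1.3 rad.

How it is judged (in metres and radians):
On the way, in this order (a step that is already met when the one before it is completed fails the run):
1. the big hatch is pressed in by the fingers until its latch lets go (value of joint big_hatch below -0.025 rad and value of joint big_hatch_catch above 0.002 m and contact force between the fingers and sharpener above 0.5 N).
2. the big hatch stands open by itself, untouched, for two seconds (value of joint big_hatch above 0.45 rad and contact force between each of the fingers, the arm and sharpener below 0.1 N), for 2 s.
At the end, for the whole second after the job is handed in: The big hatch stands open at rest, held only by its own spring (0.45 to 0.8 rad), after one press and two seconds untouched; the small hatch is still shut (under 0.05 rad) (value of joint big_hatch between 0.45 and 0.8 rad and velocity of joint big_hatch between -0.1 and 0.1 rad/s and value of joint small_hatch below 0.05 rad).
It fails at once if the popped hatch is pushed back down shut (pressed a second time) (value of joint big_hatch_catch above 0.008 m and value of joint big_hatch below 0.03 rad).
It fails at once if the hatch is lifted by hand beyond where its spring holds it (value of joint big_hatch above 0.85 rad).
It fails at once if the small battery hatch is opened (value of joint small_hatch above 0.1 rad).
It fails at once if a bystander is moved more than 25 mm, lifted more than 12 mm or knocked over (distance of any of caddy, jar, pencil_cup, chalk_holder, eraser, glue_pot from where it was at the start of the episode above 0.025 m or angle between any of caddy, jar, pencil_cup, chalk_holder, eraser, glue_pot's own z axis and vertical above 0.4 rad or height (world z) of any of caddy, jar, pencil_cup, chalk_holder, eraser, glue_pot above 0.012 m).
It also fails if it takes over 40 s, if anything falls off the work surface, if the arm or the gripper's body presses on something with over 40 N, if the wrist force passes 120 N, or if a joint passes its speed limit or range.

## Working session

There is one attempt and no reset: what is moved stays moved. The work goes in short steps, Python scripts to look and compute and a shell command to move; the robot and the scene stay as the last step left them, time stands still between calls to the robot, and variables do not carry over. Pictures are saved under pics/ and viewed, and the job is handed in when it is done.

```bash
mkdir -p pics; python3 - <<'E'
from plant import get_obs, imaging
import cv2, numpy as np
o=get_obs(); print(o['time_s'],o['tcp_pos'],o['eef_rot'],o['finger_gap'],o['ft_force'])
for n in ['scene','top','wrist']:
    im=imaging.grab_frame(n); cv2.imwrite(f'pics/{n}0.png',im[:,:,::-1])
    c=imaging.calibration(n); print(n,{k:(np.round(v,3).tolist()) for k,v in c.items()})
E
```

```text
0.0 [185.64975891 596.57405816 252.7118824 ] [-1.40887260e-04  1.50296406e-01  9.88640824e-01 -5.40312567e-04] 85.61432588826041 [ 0.76804319 -0.08549752 -0.33343451]
scene {'fx': 414.41, 'fy': 414.41, 'cx': 284.534, 'cy': 204.426, 'dist': [-0.129, 0.0, 0.0, 0.0, 0.0], 'camera_from_world': [[0.118, 0.993, 0.014, -141.208], [0.843, -0.093, -0.53, -378.079], [-0.525, 0.074, -0.848, 1428.69], [0.0, 0.0, 0.0, 1.0]]}
top {'fx': 408.737, 'fy': 408.737, 'cx': 279.133, 'cy': 213.004, 'dist': [-0.124, 0.0, 0.0, 0.0, 0.0], 'camera_from_world': [[-0.046, -0.999, 0.003, 108.135], [-0.968, 0.044, -0.246, 555.704], [0.246, -0.014, -0.969, 835.977], [0.0, 0.0, 0.0, 1.0]]}
wrist {'fx': 312.231, 'fy': 312.231, 'cx': 280.804, 'cy': 211.864, 'dist': [-0.025, 0.0, 0.0, 0.0, 0.0], 'T_tool_cam': [[0.001, -0.963, -0.269, 67.456], [1.0, 0.001, 0.001, 0.62], [-0.0, -0.269, 0.963, -119.848], [0.0, 0.0, 0.0, 1.0]]}
```

View pics/scene0.png

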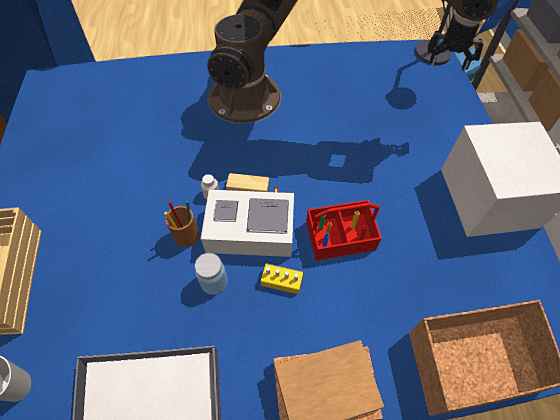

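View pics/top0.png

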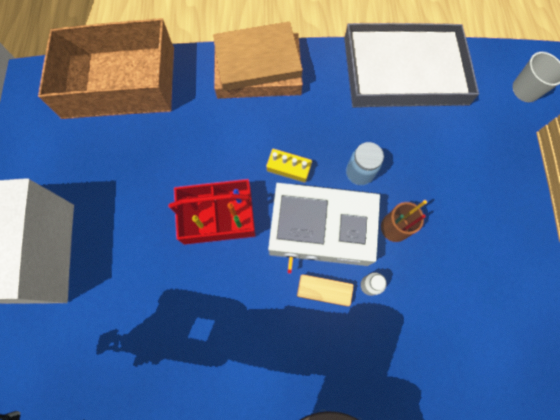

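View pics/wrist0.png

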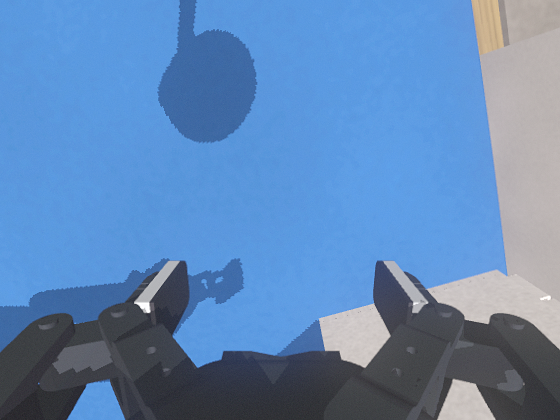

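The scene picture shows the white sharpener at about (248,222), with the big hatch at (268,215). The top picture shows it at (325,222), with the big hatch at (302,220) and the small one at (353,229). Next I'll enlarge both and measure.

```bash
python3 - <<'E'
import cv2, numpy as np
a=cv2.imread('pics/top0.png')[170:310,255:435]; b=cv2.imread('pics/scene0.png')[170:300,155:395]
cv2.imwrite('pics/topz.png',cv2.resize(a,None,fx=4.2,fy=4.2,interpolation=cv2.INTER_CUBIC))
cv2.imwrite('pics/scenez.png',cv2.resize(b,None,fx=3.3,fy=3.3,interpolation=cv2.INTER_CUBIC))
E
```

```text
(no output)
```

View pics/topz.png

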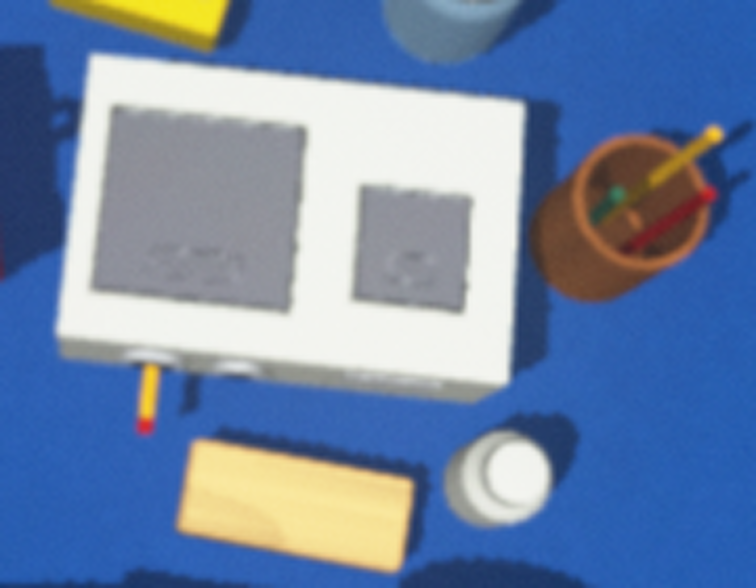

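View pics/scenez.png

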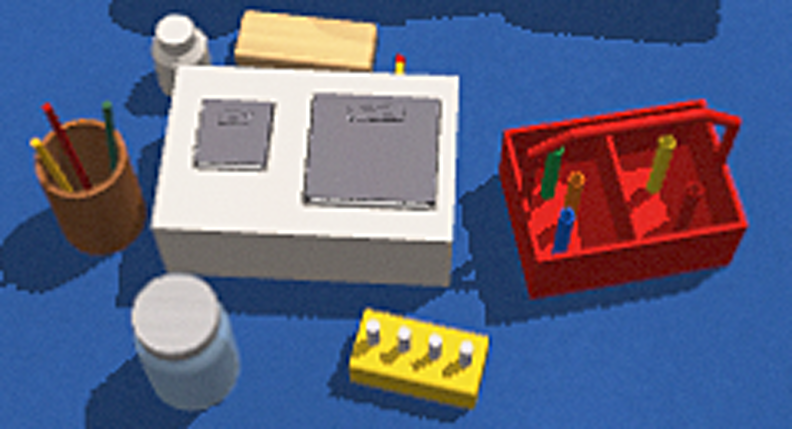

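The pad shows at about zoom (198,262) in the top view and (377,113) in the scene view, on the robot's side of the hatch. I'll mask the hatch, triangulate its corners and derive the pad.

```bash
cat > h.py <<'E'
import cv2, numpy as np
from plant import get_obs, imaging
from scipy.spatial.transform import Rotation as R
def K(c): return np.array([[c['fx'],0,c['cx']],[0,c['fy'],c['cy']],[0,0,1.]]),np.array(c['dist'],float)
def cam(n,pose=None):
    c=imaging.calibration(n)
    if n=='wrist':
        p,q=pose; T=np.eye(4);T[:3,:3]=R.from_quat([q[1],q[2],q[3],q[0]]).as_matrix();T[:3,3]=p
        E=np.linalg.inv(T@np.array(c['T_tool_cam']))
    else: E=np.array(c['camera_from_world'])
    return K(c)+(E,)
def und(C,px): return cv2.undistortPoints(np.array(px,float).reshape(-1,1,2),C[0],C[1]).reshape(-1,2)
def plane(C,px,z):
    d=np.c_[und(C,px),np.ones(len(px))]@C[2][:3,:3]; o=-C[2][:3,:3].T@C[2][:3,3]
    return o+d*((z-o[2])/d[:,2])[:,None]
def tri(C1,p1,C2,p2):
    X=cv2.triangulatePoints(C1[2][:3],C2[2][:3],und(C1,p1).T,und(C2,p2).T); return (X[:3]/X[3]).T
def proj(C,X):
    return cv2.projectPoints(np.array(X,float).reshape(-1,3),cv2.Rodrigues(C[2][:3,:3])[0],C[2][:3,3],C[0],C[1])[0].reshape(-1,2)
E
python3 - <<'E'
from h import *
res={}
for n,roi in (('top',(272,188,380,250)),('scene',(205,192,298,240))):
    im=cv2.imread(f'pics/{n}0.png'); hsv=cv2.cvtColor(im,cv2.COLOR_BGR2HSV)
    m=((hsv[...,1]<60)&(hsv[...,2]>50)&(hsv[...,2]<165)).astype(np.uint8)*255
    k=np.zeros_like(m);x0,y0,x1,y1=roi;k[y0:y1,x0:x1]=m[y0:y1,x0:x1]
    k=cv2.morphologyEx(k,cv2.MORPH_CLOSE,np.ones((3,3)));k=cv2.morphologyEx(k,cv2.MORPH_OPEN,np.ones((5,5)))
    cs=sorted(cv2.findContours(k,0,1)[0],key=cv2.contourArea)[::-1][:2]
    for c,nm in zip(cs,('big','small')):
        h=cv2.convexHull(c)
        q=cv2.approxPolyN(h,4,-1,True).reshape(-1,2).astype(float)
        res[n,nm]=q; print(n,nm,cv2.contourArea(c),q.round(1).tolist())
C1,C2=cam('top'),cam('scene')
for nm in('big','small'):
    W1=plane(C1,res['top',nm],91);W2=plane(C2,res['scene',nm],91)
    # match
    idx=[np.argmin(np.linalg.norm(W2-w,axis=1)) for w in W1]
    X=tri(C1,res['top',nm],C2,res['scene',nm][idx])
    print(nm);print(np.c_[W1[:,:2],W2[idx][:,:2],X].round(1)); print(X.mean(0).round(1), W1.mean(0),W2.mean(0))
print('pad', plane(C1,[(255+198/4.2,170+262/4.2)],93), plane(C2,[(155+377/3.3,170+113/3.3)],93), tri(C1,[(255+198/4.2,170+262/4.2)],C2,[(155+377/3.3,170+113/3.3)]))
E
```

```text
Traceback (most recent call last):
cv2.error: OpenCV(4.12.0) :-1: error: (-5:Bad argument) in function 'approxPolyN'
> Overload resolution failed:
>  - Argument 'epsilon_percentage' must be float, not bool
>  - Argument 'epsilon_percentage' must be float, not bool
```

```bash
cat > m.py <<'E'
from h import *
res={}
for n,roi in (('top',(272,188,380,250)),('scene',(205,192,298,240))):
    im=cv2.imread(f'pics/{n}0.png'); hsv=cv2.cvtColor(im,cv2.COLOR_BGR2HSV)
    m=((hsv[...,1]<60)&(hsv[...,2]>50)&(hsv[...,2]<165)).astype(np.uint8)*255
    k=np.zeros_like(m);x0,y0,x1,y1=roi;k[y0:y1,x0:x1]=m[y0:y1,x0:x1]
    k=cv2.morphologyEx(k,cv2.MORPH_CLOSE,np.ones((3,3)));k=cv2.morphologyEx(k,cv2.MORPH_OPEN,np.ones((5,5)))
    cs=sorted(cv2.findContours(k,0,1)[0],key=cv2.contourArea)[::-1][:2]
    for c,nm in zip(cs,('big','small')):
        q=cv2.approxPolyN(c,4,ensure_convex=True).reshape(-1,2).astype(float)
        res[n,nm]=q; print(n,nm,cv2.contourArea(c),q.round(1).tolist())
C1,C2=cam('top'),cam('scene')
for nm in('big','small'):
    W1=plane(C1,res['top',nm],91);W2=plane(C2,res['scene',nm],91)
    idx=[np.argmin(np.linalg.norm(W2-w,axis=1)) for w in W1]
    X=tri(C1,res['top',nm],C2,res['scene',nm][idx])
    print(nm);print(np.c_[W1[:,:2],W2[idx][:,:2],X].round(1)); print(X.mean(0).round(1), W1.mean(0).round(1),W2.mean(0).round(1))
a=[(255+198/4.2,170+262/4.2)];b=[(155+377/3.3,170+113/3.3)]
print('pad', plane(C1,a,93), plane(C2,b,93), tri(C1,a,C2,b))
E
python3 m.py
```

```text
top big 1923.5 [[328.0, 201.0], [323.0, 244.0], [276.0, 239.0], [281.0, 196.0]]
top small 638.5 [[367.0, 216.0], [365.0, 244.0], [340.0, 241.0], [340.0, 216.0]]
scene big 1292.5 [[288.0, 199.0], [286.0, 233.0], [245.0, 232.0], [249.0, 198.0]]
scene small 433.0 [[239.0, 200.0], [235.0, 221.0], [213.0, 221.0], [215.0, 200.0]]
big
[[576.7 -24.6 585.  -28.7 579.5 -27.6  80.4]
 [482.5  -6.9 484.3 -11.3 482.8  -9.3  88.1]
 [497.9  92.4 498.7  91.  498.   91.8  89.8]
 [592.6  77.3 599.1  73.6 594.9  75.7  82.7]]
[538.8  32.6  85.3] [537.4  34.5  91. ] [541.8  31.2  91. ]
small
[[ 539.3 -107.1  544.2 -108.2  540.7 -108.8   84.9]
 [ 478.1  -96.8  480.7 -101.2  478.6  -99.7   87. ]
 [ 487.2  -43.7  487.7  -38.   487.4  -40.8   91.7]
 [ 541.9  -48.1  550.3  -52.   544.4  -51.3   80.2]]
[512.8 -75.1  86. ] [511.6 -73.9  91. ] [515.7 -74.9  91. ]
pad [[509.26649128  36.08167837  93.        ]] [[510.81740858  40.02891342  93.        ]] [[509.77033178  38.04396512  91.85777231]]
```

```bash
python3 - <<'E'
from h import *
C1,C2=cam('top'),cam('scene')
print(plane(C1,[(73,200),(70,302)],0).round())
print(tri(C1,[(28,181),(27,302)],C2,[(487,187),(463,125)]).round())
print('handle/caddy',plane(C1,[(175,183),(250,183),(255,240),(178,242)],70).round()[:,:2].tolist())
print('jar, cup tips, chalk',plane(C1,[(369,155)],110).round(),plane(C1,[(425,202),(425,216),(402,218)],160).round())
print(proj(C1,[[508.5,38,93],[499,-73,93]]),proj(C2,[[508.5,38,93]]))
E
```

```text
[[634. 593.   0.]
 [384. 584.   0.]]
[[603. 562. 232.]
 [378. 582. 193.]]
handle/caddy [[641.0, 316.0], [633.0, 145.0], [502.0, 138.0], [504.0, 307.0]]
jar, cup tips, chalk [[ 673. -121.  110.]] [[ 547. -214.  160.]
 [ 518. -210.  160.]
 [ 516. -162.  160.]]
[[301.26617271 232.77365308]
 [353.28587087 234.75188257]] [[268.38478181 203.56895577]]
```

Pad estimate is (508.5, 38, 92–93), and the sharpener's yaw is about -10°. The straight path there is clear: the white box starts at x>378, y>580, and the caddy handle tops out at 155. I'll travel with the jaws closing and turn the tool to match the sharpener.

```bash
python3 -m handwheel '[[[0,0,0.02],[0.15,-0.26,0],1],[[0,0,0.02],[0.15,-0.26,0],1],[[0,0,0],[0.15,-0.26,0],1],[[0,0,0],[0.15,-0.26,0],1],[[0,0,0],[0.15,-0.26,0],1]]' 20
```

```text
time_s: 0.57
tcp_pos: [276.1, 439.2, 253.2]
eef_rot: [-0.0, 0.088, 0.996, -0.0]
ft_force: [-0.3, 1.2, -0.1]
finger_gap: 25.3
```

```bash
python3 -m handwheel '[[[0,0,0],[0.15,-0.26,0],1],[[0,0,0],[0.15,-0.26,0],1],[[0,0,0],[0.15,-0.26,0],1],[[0,0,0],[0.15,-0.26,0],1],[[0,0,0],[0.15,-0.26,0],1]]'; python3 -m handwheel '[[[0,0,0],[0.15,-0.26,0],1],[[0,0,0],[0.15,-0.26,0],1],[[0,0,0],[0.15,-0.26,0],1],[[0,0,0],[0.15,-0.26,0],1],[[0,0,0],[0,0,0],1]]'
python3 - <<'E'
from h import *
o=get_obs(); im=imaging.grab_frame('wrist'); cv2.imwrite('pics/wrist1.png',im[:,:,::-1])
np.savez('pics/w1.npz',p=o['tcp_pos'],q=o['eef_rot']); print(o['tcp_pos'],o['eef_rot'],o['finger_gap'])
C=cam('wrist',(o['tcp_pos'],o['eef_rot'])); print(proj(C,[[508.5,38,93],[499,-73,93]]))
E
```

```text
time_s: 0.98
tcp_pos: [366.2, 283.1, 253.3]
eef_rot: [0.0, 0.088, 0.996, 0.0]
ft_force: [0.5, 0.2, -0.2]
finger_gap: 0.0
time_s: 1.4
tcp_pos: [440.2, 156.0, 253.3]
eef_rot: [0.0, 0.09, 0.996, -0.0]
ft_force: [-0.6, 0.6, -1.6]
finger_gap: 0.2
[440.21202642 155.95841576 253.26471501] [ 4.56066294e-04  8.99231374e-02  9.95948571e-01 -2.53554591e-04] 0.18846807893944284
[[176.50338473 286.14404068]
 [ 69.75551228 294.62444631]]
```

View pics/wrist1.png

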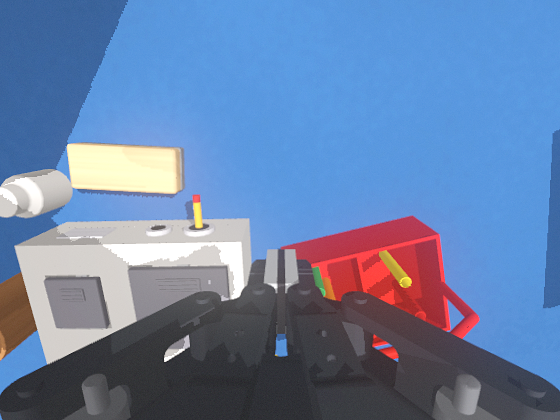

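The picture shows the big hatch in front of the fingers, its free edge at row about 267 and its ribbed pad near (180,282). I'll zoom in.

```bash
python3 - <<'E'
import cv2
a=cv2.imread('pics/wrist1.png')[240:340,30:270]
cv2.imwrite('pics/w1z.png',cv2.resize(a,None,fx=3.3,fy=3.3,interpolation=cv2.INTER_CUBIC))
E
```

```text
(no output)
```

View pics/w1z.png

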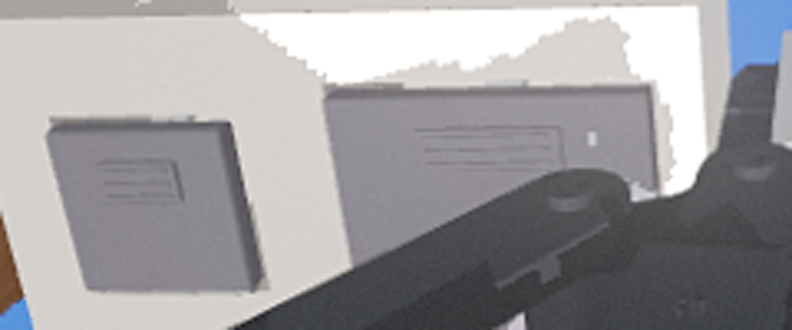

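```bash
python3 - <<'E'
from h import *
d=np.load('pics/w1.npz'); C=cam('wrist',(d['p'],d['q'])); C1=cam('top')
px=[(178.5,284.8)]
print(plane(C,px,93), tri(C,px,C1,[(255+198/4.2,170+262/4.2)]), tri(C,px,cam('scene'),[(155+377/3.3,170+113/3.3)]))
print(plane(C,[(30+328/3.3,240+97/3.3),(30+650/3.3,240+87/3.3)],91))
E
```

```text
[[507.3970691   40.38630755  93.        ]] [[511.63775514  35.66880666  83.21419477]] [[508.86096056  39.65844737  90.34464429]]
[[483.28725081  -4.47580325  91.        ]
 [497.12694455  92.26663671  91.        ]]
```

Pad from three views: about (508, 39). Moving above it.

```bash
python3 -m handwheel '[[[0,0,0],[0.14,-0.244,0],1],[[0,0,0],[0.14,-0.244,0],1],[[0,0,0],[0.14,-0.244,0],1],[[0,0,0],[0.145,-0.244,0],1],[[0,0,0],[0,0,-0.2],1]]'; python3 -m handwheel '[[[0,0,0],[0,0,-0.3],1],[[0,0,0],[0,0,-0.25],1],[[0,0,0],[0,0,-0.1],1],[[0,0,0],[0,0,0],1],[[0,0,0],[0,0,0],1]]'
python3 - <<'E'
from h import *
for n in('wrist','top','scene'):
    im=imaging.grab_frame(n)
    if n=='top': im=cv2.resize(im[150:310,230:430],None,fx=3.5,fy=3.5,interpolation=2)
    if n=='scene': im=cv2.resize(im[130:270,190:350],None,fx=4,fy=4,interpolation=2)
    cv2.imwrite(f'pics/{n}2.png',im[:,:,::-1])
o=get_obs();print(o['tcp_pos'],o['ft_force'])
C=cam('wrist',(o['tcp_pos'],o['eef_rot']));print(proj(C,[[508,39,93]]))
E
```

```text
time_s: 1.87
tcp_pos: [509.3, 39.9, 232.0]
eef_rot: [0.004, 0.089, 0.996, -0.0]
ft_force: [0.1, 0.3, -1.0]
finger_gap: 0.0
time_s: 2.28
tcp_pos: [505.4, 43.6, 151.2]
eef_rot: [-0.001, 0.088, 0.996, 0.0]
ft_force: [-0.2, -0.1, 0.5]
finger_gap: 0.2
[506.0220688   43.23966142 152.56763891] [0.61516679 0.1305444  0.07894827]
[[273.42213611 243.11008975]]
```

View pics/wrist2.png

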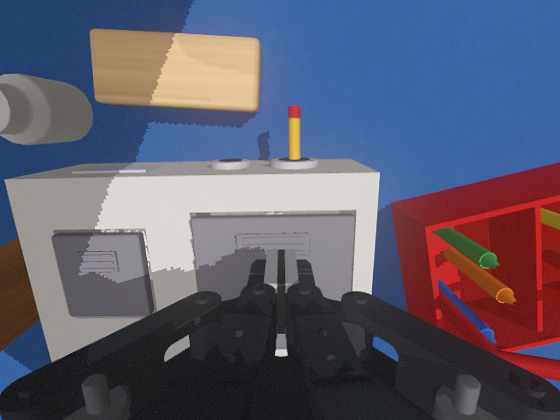

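View pics/scene2.png

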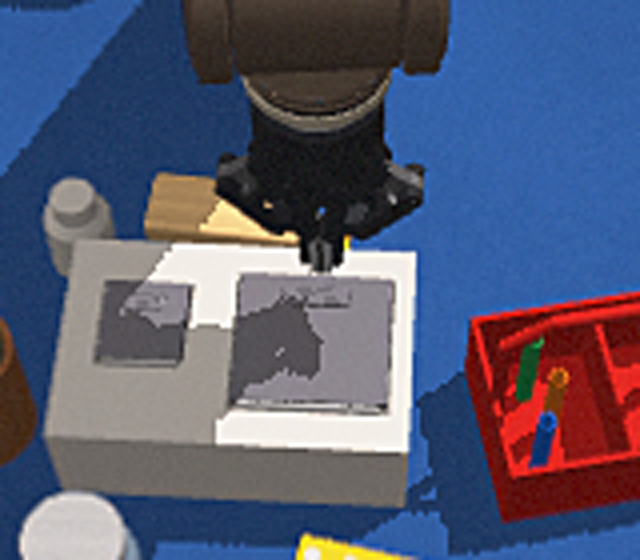

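The pad shows at (272,243) in the wrist picture and my estimate (508,39,93) projects to (273,243), so they agree. I'll correct sideways by +2/-4 mm and descend to just above the pad.

```bash
python3 -m handwheel '[[[0,0,0],[0.017,-0.035,-0.1],1],[[0,0,0],[0,0,-0.1],1],[[0,0,0],[0,0,-0.05],1],[[0,0,0],[0,0,0],1],[[0,0,0],[0,0,0],1]]'
python3 - <<'E'
from h import *
for n in('wrist','scene'):
    im=imaging.grab_frame(n)
    if n=='scene': im=cv2.resize(im[130:270,190:350],None,fx=4,fy=4,interpolation=2)
    cv2.imwrite(f'pics/{n}3.png',im[:,:,::-1])
o=get_obs();print(o['tcp_pos'],o['ft_force'])
C=cam('wrist',(o['tcp_pos'],o['eef_rot']));print(proj(C,[[508,39,93]]))
E
```

```text
time_s: 2.85
tcp_pos: [507.8, 38.8, 121.9]
eef_rot: [0.0, 0.088, 0.996, 0.0]
ft_force: [0.7, 0.6, -0.1]
finger_gap: 0.2
[507.89991498  38.72867623 122.11675809] [-0.16229126 -0.55802079 -0.05527967]
[[280.0525841 259.9666632]]
```

View pics/wrist3.png

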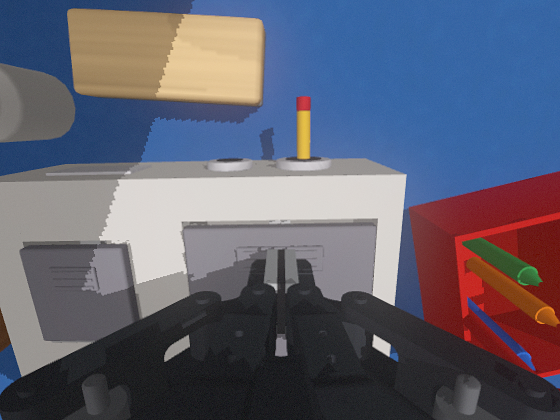

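View pics/scene3.png

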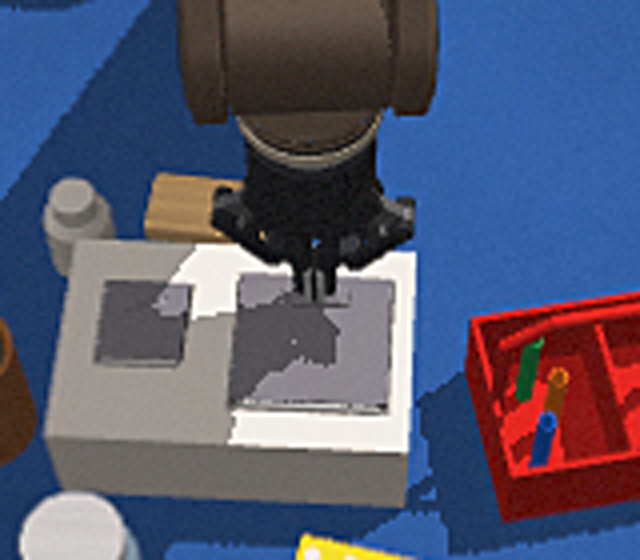

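The fingertips stand over the pad, about 7 mm above it. I'll descend in small steps and watch the force.

```bash
python3 -m handwheel '[[[0,0,0],[0,0,-0.025],1],[[0,0,0],[0,0,-0.015],1],[[0,0,0],[0,0,0],1]]'; python3 -m handwheel '[[[0,0,0],[0,0,-0.015],1],[[0,0,0],[0,0,0],1]]'; python3 -m handwheel '[[[0,0,0],[0,0,-0.01],1],[[0,0,0],[0,0,0],1]]'
```

```text
time_s: 3.2
tcp_pos: [507.5, 38.7, 116.4]
eef_rot: [-0.0, 0.088, 0.996, 0.0]
ft_force: [0.4, 0.0, 0.5]
finger_gap: 0.2
time_s: 3.37
tcp_pos: [507.5, 38.7, 114.6]
eef_rot: [-0.0, 0.088, 0.996, 0.0]
ft_force: [-1.2, 0.6, 3.1]
finger_gap: 0.3
time_s: 3.53
tcp_pos: [507.4, 38.7, 113.4]
eef_rot: [-0.0, 0.088, 0.996, 0.0]
ft_force: [-2.1, 1.2, 3.4]
finger_gap: -0.1
```

```bash
python3 -m handwheel '[[[0,0,0],[0,0,-0.01],1],[[0,0,0],[0,0,0],1]]'; python3 -m handwheel '[[[0,0,0],[0,0,-0.006],1],[[0,0,0],[0,0,0],1]]'
```

```text
time_s: 3.7
tcp_pos: [507.3, 38.7, 112.2]
eef_rot: [-0.0, 0.088, 0.996, 0.0]
ft_force: [-2.3, 1.3, 3.3]
finger_gap: -0.8
time_s: 3.87
tcp_pos: [507.4, 38.7, 111.5]
eef_rot: [-0.0, 0.088, 0.996, 0.0]
ft_force: [-2.5, -0.0, 4.0]
finger_gap: 0.1
```

```bash
python3 -m handwheel '[[[0,0,0],[0,0,-0.006],1],[[0,0,0],[0,0,0],1]]'; python3 -m handwheel '[[[0,0,0],[0,0,-0.004],1],[[0,0,0],[0,0,0],1]]'
```

```text
time_s: 4.03
tcp_pos: [507.5, 38.7, 110.8]
eef_rot: [-0.0, 0.088, 0.996, 0.0]
ft_force: [-3.1, 0.6, 4.1]
finger_gap: 0.2
time_s: 4.2
tcp_pos: [507.6, 38.6, 110.4]
eef_rot: [-0.0, 0.088, 0.996, 0.0]
ft_force: [-4.1, 0.1, 3.1]
finger_gap: 0.4
```

It is pressed in about 5 mm at roughly 4 N, past the release depth. Lifting clear quickly.

```bash
python3 -m handwheel '[[[0,0,0],[-0.03,0,0.32],1],[[0,0,0],[-0.05,0,0.32],1],[[0,0,0],[-0.05,0,0.32],1],[[0,0,0],[-0.05,0,0.3],1],[[0,0,0],[0,0,0],1]]'
python3 - <<'E'
from h import *
for n in('wrist','scene'):
    im=imaging.grab_frame(n)
    if n=='scene': im=cv2.resize(im[130:300,160:390],None,fx=3.4,fy=3.4,interpolation=2)
    cv2.imwrite(f'pics/{n}4.png',im[:,:,::-1])
o=get_obs();print(o['tcp_pos'],o['ft_force'])
E
```

```text
time_s: 4.62
tcp_pos: [487.4, 38.6, 267.8]
eef_rot: [0.005, 0.088, 0.996, 0.0]
ft_force: [1.1, 0.0, 0.6]
finger_gap: -0.3
[486.47754199  38.59791164 262.89269828] [-0.46729703 -0.25864591 -0.29429842]
```

View pics/scene4.png

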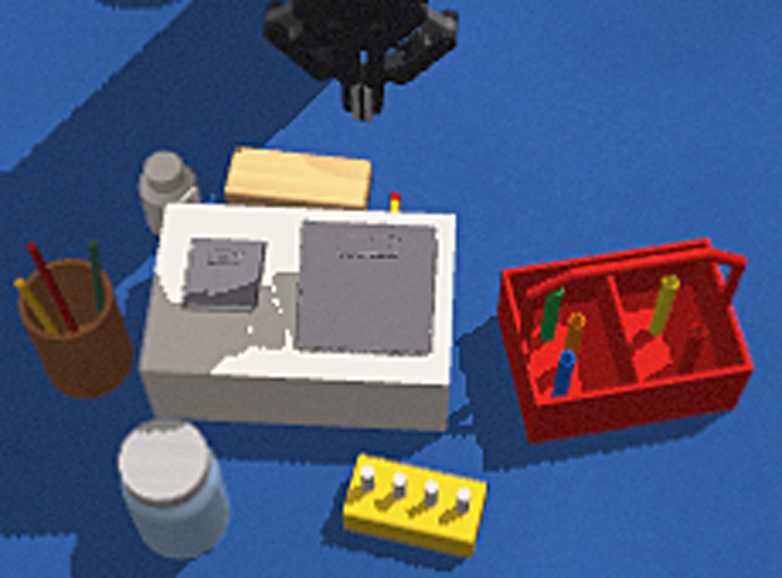

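View pics/wrist4.png

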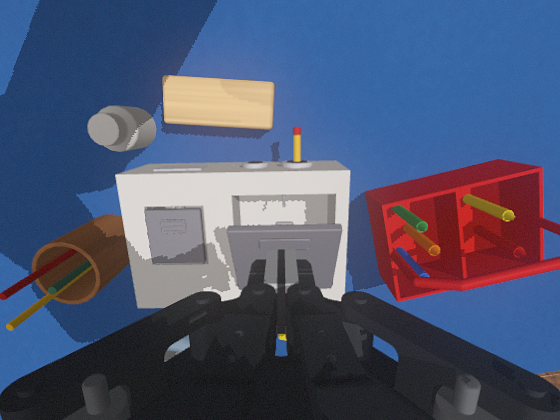

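The hatch has sprung up: its free edge is at row 228 in the wrist picture with the open bin behind it, and the small hatch is shut. The hand is well clear. Now I hold still for about 3 s, then check.

```bash
python3 -m handwheel '[[[0,0,0],[-0.1,0,0.2],1],[[0,0,0],[-0.1,0,0.2],1],[[0,0,0],[0,0,0],1],[[0,0,0],[0,0,0],1],[[0,0,0],[0,0,0],1]]'
python3 -m handwheel '[[[0,0,0],[0,0,0],1],[[0,0,0],[0,0,0],1],[[0,0,0],[0,0,0],1],[[0,0,0],[0,0,0],1],[[0,0,0],[0,0,0],1]]' >/dev/null
python3 -m handwheel '[[[0,0,0],[0,0,0],1],[[0,0,0],[0,0,0],1],[[0,0,0],[0,0,0],1],[[0,0,0],[0,0,0],1],[[0,0,0],[0,0,0],1]]' >/dev/null
python3 -m handwheel '[[[0,0,0],[0,0,0],1],[[0,0,0],[0,0,0],1],[[0,0,0],[0,0,0],1],[[0,0,0],[0,0,0],1],[[0,0,0],[0,0,0],1]]' >/dev/null
python3 -m handwheel '[[[0,0,0],[0,0,0],1],[[0,0,0],[0,0,0],1],[[0,0,0],[0,0,0],1],[[0,0,0],[0,0,0],1],[[0,0,0],[0,0,0],1]]' >/dev/null
python3 -m handwheel '[[[0,0,0],[0,0,0],1],[[0,0,0],[0,0,0],1],[[0,0,0],[0,0,0],1],[[0,0,0],[0,0,0],1],[[0,0,0],[0,0,0],1]]' >/dev/null
python3 -m handwheel '[[[0,0,0],[0,0,0],1],[[0,0,0],[0,0,0],1],[[0,0,0],[0,0,0],1],[[0,0,0],[0,0,0],1],[[0,0,0],[0,0,0],1]]' >/dev/null
python3 -m handwheel '[[[0,0,0],[0,0,0],1],[[0,0,0],[0,0,0],1],[[0,0,0],[0,0,0],1],[[0,0,0],[0,0,0],1],[[0,0,0],[0,0,0],1]]'
python3 - <<'E'
from h import *
S=imaging.grab_frame('scene');W=imaging.grab_frame('wrist')
cv2.imwrite('pics/scene5r.png',S[:,:,::-1])
cv2.imwrite('pics/scene5.png',cv2.resize(S[130:300,160:390],None,fx=3.4,fy=3.4,interpolation=2)[:,:,::-1])
cv2.imwrite('pics/wrist5.png',W[:,:,::-1])
o=get_obs();np.savez('pics/w5.npz',p=o['tcp_pos'],q=o['eef_rot']);print(o['time_s'],o['tcp_pos'],o['ft_force'])
E
```

```text
time_s: 5.13
tcp_pos: [462.1, 38.6, 308.4]
eef_rot: [-0.001, 0.088, 0.996, 0.0]
ft_force: [0.3, -1.0, -0.5]
finger_gap: -0.1
time_s: 8.05
tcp_pos: [462.0, 38.6, 309.6]
eef_rot: [0.0, 0.088, 0.996, 0.0]
ft_force: [-0.4, -0.9, -0.0]
finger_gap: 0.2
8.15 [461.98782166  38.64443449 309.60648339] [-0.28345293 -0.2904234   0.4101879 ]
```

View pics/scene5.png

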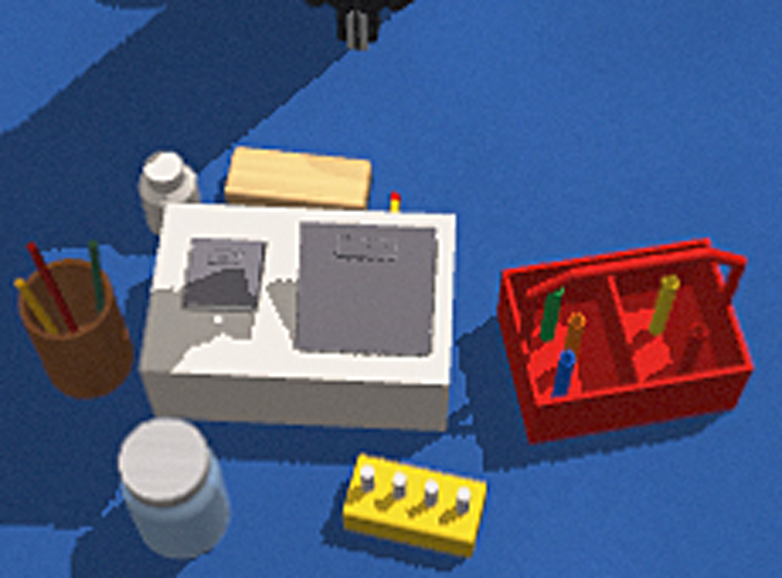

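View pics/wrist5.png

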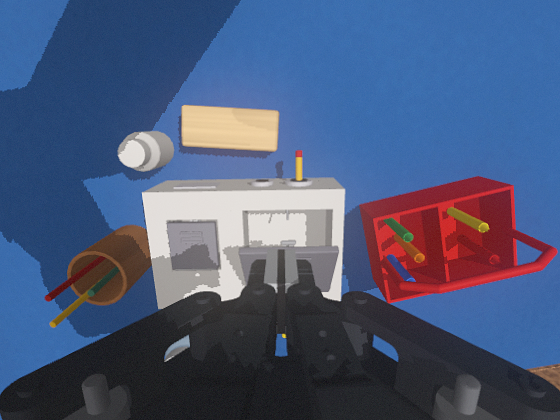

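The hatch is still open: its top edge runs (240,248)-(338,248) in the wrist picture and zoom (301,223)-(438,227) in the scene picture. I'll estimate its angle.

```bash
python3 - <<'E'
from h import *
d=np.load('pics/w5.npz');C=cam('wrist',(d['p'],d['q']))
s=[(160+301/3.4,130+223/3.4),(160+438/3.4,130+227/3.4)]
X=tri(C,[(240,248),(338,248)],cam('scene'),s);print(X.round(1))
print(np.arcsin((X[:,2]-77)/95), 'incl. offset ~ minus', np.arctan2(14,95))
E
```

```text
[[506.4 -10.8 136. ]
 [522.6  88.  138.5]]
[0.66955748 0.70411941] incl. offset ~ minus 0.14631528800503021
```

```bash
python3 - <<'E'
import cv2,numpy as np
from plant import order
print(order.close_job())
E
```

```text
the job is handed in; nothing more can be done
None
```

I pressed the big hatch once on its thumb pad with the closed fingertips. It sprang open when I lifted the hand, and I handed the job in at about 8.2 s; no verdict was reported.

- **Press:** The pad was at about (508, 39, 93) mm, found from three camera views. I pushed it in about 5 mm; the upward force was about 4 N, and the sideways force also reached about 4 N.
- **Hold:** I lifted the hand well clear and watched for about 3.5 s without touching it. Pictures at the start and end of that wait show the hatch in the same raised position.
- **Opening angle:** Two views put the free edge at about 137 mm. That gives about 0.54 rad from its height and about 0.60 rad from how far it moved back. The expected edge height was 145 mm, so the height-based figure reads a little low, but both angles are inside 0.45–0.8.
- **Everything else:** The small hatch is still shut. By eye in the last pictures, the bystanders stand where they were; I did not measure their positions.

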